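# Lock the indexing disc with its bar

## Task

Turn the slotted aluminium disc by pushing one of its black pegs until the slot lines up with the steel bar, then push the bar by its red head through the slot and on through the keeper beyond, fully home, so that the head rests against the guide. Only push: do not lift the bar, leave the loose things beside the fixture where they are, and finish clear of everything.

Things in the scene. Friction and masses are not known exactly. Their poses are not given: they have to be found in the camera images.
- lock_base: blue fixture bolted to the bench. Origin on the bench surface under the disc's axis; +x is the direction in which the bar is pushed, z up. Base plate 10 mm thick, x -82 to 56 mm, y +-46 mm; behind it a rail 26 mm wide, top 18.5 mm high, carries the bar from x -194 mm on
- disc_centre (a point): point on the disc's upright axis, 36 mm above the bench (level with the top of the disc); axes as the fixture's
- disc_slot (a point): point on the disc's axis at its top, turning with it; x runs along the slot. Aluminium disc, 72 mm across, with a slot 20 mm wide right across it through the centre, open on top (dark floor 18 mm, top 36 mm above the bench; mouths flare to 30 mm). A yellow line runs along each edge of the slot; a black upright peg stands on either side
- disc (a joint): angle of the disc in rad, counter-clockwise from above; 0 or pi: the slot lines up with the bar (either will do). Turns from -0.6 to 3.74, starts between 0.6 and 2.54, light friction (0.06 N m), stays where it is left. Within about 0.15 rad the slot takes the bar's tapered nose, and the bar, pushed on, then straightens the disc
- peg_a (a point): centre of the top of one black peg (12 mm across, 30 mm tall above the disc, top 66 mm above the bench), 24 mm from the disc's axis, at +y of it when the joint reads 0
- peg_b (a point): the same for the other peg, at -y of the axis when the joint reads 0
- bar_push (a point): centre (in width) of the rear face of the bar's red head, 46.5 mm above the bench: the face to push; +x is the pushing direction. The head is 44 mm wide, 12 mm thick, from 20 to 62 mm above the bench. This point starts 187 to 193 mm behind the disc's axis along the fixture's x; home (head against the guide) it is 86 mm behind it
- bar_nose (a point): tip of the steel bar's tapered nose, on the bar's centre line, 25.5 mm above the bench. The bar is loose, 0.2 to 0.45 kg, 14x14 mm, 134 mm from head to tip. It starts 41 to 47 mm before the disc's axis and, home, stands 60 mm beyond it, 8 mm out of the keeper
- bar: the loose bar with its head; origin in the plane of the head's front face, on the bar's underside (18.5 mm above the bench), +x towards the nose
- tape: yellow tape measure with a black disc on top, 63x83x36 mm, standing beside the work, not to be disturbed; origin at the centre of its underside
- chuck_key: steel chuck key lying flat, 60x82x16 mm; not to be disturbed; origin at the centre of its underside
- bolt: steel hex bolt standing on its head, 17 mm across, 36 mm tall; not to be disturbed; origin at the centre of its underside
- guide (a point): middle of the rear top edge of the dark steel guide, against which the head rests in the end: 74 mm behind the disc's axis, 39 mm above the bench (screw heads 42 mm). The guide is 34 mm long, 52 mm wide; the bar's channel under its cap is 16 mm wide
- keeper (a point): middle of the far top edge of the dark steel keeper beyond the disc, 52 mm past the disc's axis, 39 mm above the bench (screw heads 42 mm). The keeper begins 40 mm past the axis and is 52 mm wide; its channel is 22 mm wide

How it is judged:
By the outcome, as a careful person would: the job done as asked, in the order asked, and still so for the second after the job is handed in, with the robot touching nothing.
It also fails if it takes over 51 s, if anything falls off the work surface, if the arm or the gripper's body presses on something with over 40 N, if the wrist force passes 120 N, or if a joint passes its speed limit or range.

## Robot

A 7-joint arm with a two-finger parallel gripper is mounted at the origin on a cart in front of the work surface, level with it; the furniture and walls round the work are solid. World frame = base frame: x ahead of the robot, y to its left, z up, the work surface at z = 0. Lengths are in m, angles in rad, forces in N, time in s.
With the tool pointing down it reaches from about 0.35 to 0.775 m from the base axis. Payload 3.1 kg.
Tool frame: the origin (TCP) lies at the very end of the fingers, on their centre line; the grasp point (between the pads) lies 19 mm behind it; z points along the fingers, y is the line along which they close (so a half turn about z gives the same grasp; the last joint's range is limited). The gripper opens to 85 mm and grips with 20 to 120 N. Pads are 22 mm wide; open, the fingers measure 114 mm over their backs; the gripper's body (76 mm by 85 mm) begins 54 mm behind the grasp point. The pads swing forward as they close: fully open they stand 13 mm farther back than shut.
Start: joints at [-1.28, 0.311, 0.014, 1.512, -0.004, 1.319, -0.027], TCP at [0.18, 0.52, 0.231] pointing down, gripper open.
Joint ranges: [-2.7, 2.7], [-0.3, 1.91], [-1.27, 1.3], [0.12, 2.57], [-1.44, 4.58], [0.2, 2.03], [-3.05, 3.05]. Speed limits (rad/s): [2.79, 2.79, 3.14, 3.14, 3.14, 3.14, 3.14].

## Interface

Orientations are given as a unit quaternion [x, y, z, w].
In Python, from station import env, eyes gives the robot as it stands.
- The arm moves only by the tool jog_arm, never from a script. Its argument "motion" is a list of rows, each an object with "delta_pos": the shift along the tool's x, y, z in cm, a list of three; "yaw": the turn about the tool's z in rad; "grip": the gripper command: -1 is shut, 1 is fully open, values between are in proportion. In form: [{"delta_pos": [tx, ty, tz], "yaw": yaw, "grip": grip}, ...]. A call has exactly 8 rows; each row is the pose to reach, as a shift and turn from the pose commanded when the call began, along the tool's axes at that moment; what a row does not reach only later rows make up. A row lasts 1/8 s, in which the tool goes at most 62.5 mm and 10.7 degrees, less where a joint would pass 70% of its speed; a pose out of reach is approached as far as the arm can. A call with a gripper value outside its range is refused whole. The fingers move at their own pace and stop on an object; "squeeze" is the grip in N (left out, the last holds). Time passes only in rows, so rows that repeat a pose let the fingers close, or fill a call up. It gives the time, the measured TCP pose, the force, the opening and the grip force at its end, in the units of the state.
- env.sense(): the state, without advancing time (a new reading comes with each control period).
- eyes.snapshot(name): name is "side" or "top" or "wrist"; returns the picture (480x640x3 uint8, red, green, blue); there is no depth.
- eyes.calibration(name): a dict with "intrinsics" (3x3 intrinsics, pixels), "world_to_cam" (4x4, takes a point from world to camera coordinates). Camera axes: x right, y down, z forward; pixel columns grow to the right and rows downward; lengths in m; the calibration is good to about 2 mm. The wrist camera is an equidistant fisheye: a pixel r from the principal point sees the ray r / f radians off the axis. A picture is of the moment at which its call begins: read the wrist's pose just before it. calibration takes no time and is no camera call; for the wrist camera it gives the pose at the moment of the call.
- env.close_job(): hands the job in; it is judged then, once.
The state is a dict: "time": time; "joint_pos": joint angles; "joint_vel": joint speeds; "joint_efforts": joint torques, N m; "eef_pos": TCP position; "orientation": TCP orientation; "contact_force": force on the tool from outside, world axes, zero at the start; "ft_torque": the same for the moment, N m; "gripper_width": finger opening in m; "grasp_force": force on a finger pad.
Only numpy, scipy, OpenCV 4.12 (cv2) and the standard library are available. Lean on these libraries where they do the work, as an engineer would, in place of code of your own. Each camera call takes 0.05 s, during which the arm holds its last target. There are 200 camera calls.

## Working session

There is one attempt and no reset: what is moved stays moved. The work goes in short steps, Python scripts to look and compute and a tool call to move; the robot and the scene stay as the last step left them, time stands still between calls to the robot, and variables do not carry over. Pictures are saved under pics/ and viewed, at most 10 in all, crops included, and the job is handed in when it is done.

Besides the shell and the picture viewer there is one more tool, called after ">>>" in YAML: its name, and indented under it one key for each argument. jog_arm: Moves the arm, as the interface text tells. Its arguments: {"type":"object","properties":{"motion":{"type":"array"},"squeeze":{"type":"number"}},"required":["motion"]}

```bash
mkdir -p pics; python3 - <<'E'
from station import env, eyes
import cv2
for n in("top","side"):
    cv2.imwrite(f"pics/{n}0.png",eyes.snapshot(n)[:,:,::-1])
    c=eyes.calibration(n);print(n,c["intrinsics"],c["world_to_cam"])
s=env.sense();print(s["time"],s["eef_pos"],s["orientation"],s["gripper_width"],s["contact_force"])
E
```

```text
top [[461.82881337   0.         308.37859274]
 [  0.         461.82881337 230.49183361]
 [  0.           0.           1.        ]] [[-0.01279917 -0.99977684 -0.0168063  -0.21491101]
 [-0.991308    0.0148881  -0.13071646  0.62565398]
 [ 0.1309375   0.01498715 -0.99127734  0.82625118]
 [ 0.          0.          0.          1.        ]]
side [[549.29080233   0.         316.34241053]
 [  0.         549.29080233 247.0231901 ]
 [  0.           0.           1.        ]] [[-0.89704567 -0.44186625  0.00795536  0.45879776]
 [-0.3030079   0.60184212 -0.73889937  0.35529178]
 [ 0.32170683 -0.66523701 -0.67376883  0.53010828]
 [ 0.          0.          0.          1.        ]]
0.1 [0.17946908 0.51918235 0.23030281] [ 1.65614239e-01  9.86189992e-01 -1.09732040e-03 -1.36262616e-04] 0.0853159424424442 [-0.0665618   0.18792564 -0.46046787]
```

View pics/top0.png

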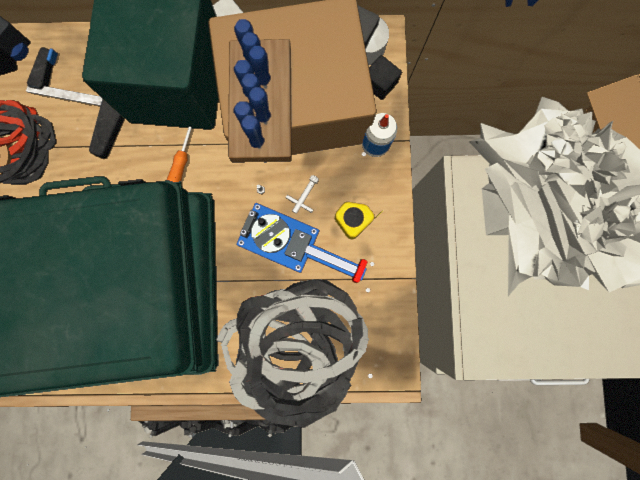

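View pics/side0.png

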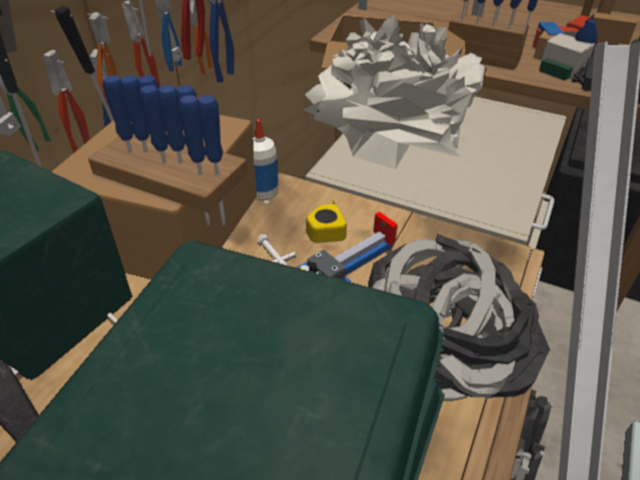

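The top view shows the fixture: disc at about (270,234), red head (361,270), keeper on the left (249,222), tape (354,218), key (303,195), bolt (261,189). The cable coil is near the robot. I'll enlarge the fixture.

```bash
python3 - <<'E'
import cv2
a=cv2.imread("pics/top0.png")[170:290,225:385]
cv2.imwrite("pics/topc.png",cv2.resize(a,None,fx=5,fy=5,interpolation=cv2.INTER_CUBIC))
E
```

```text
(no output)
```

View pics/topc.png

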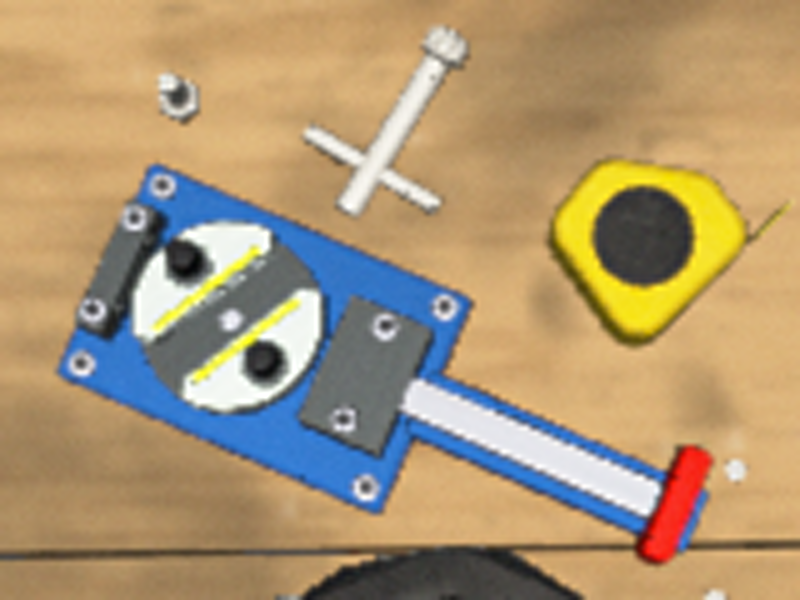

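```bash
cat > h.py <<'E'
import numpy as np
from station import env, eyes
def back(name,px,z):
    c=eyes.calibration(name);K=c["intrinsics"];T=c["world_to_cam"]
    px=np.atleast_2d(np.array(px,float));C=-T[:3,:3].T@T[:3,3]
    d=np.c_[px,np.ones(len(px))]@np.linalg.inv(K).T@T[:3,:3]
    return C+d*((z-C[2])/d[:,2])[:,None]
def crop(px,o=(225,170),s=5): return (np.array(px,float)+.5)/s-.5+np.array(o)
E
cat > m.py <<'E'
from h import *
B=lambda p,z:back("top",crop(p),z)[:,:2]
c=B([(152,165),(470,298),(380,513),(58,372)],.010)
m=np.array([(56,-46),(-82,-46),(-82,46),(56,46)])/1e3
# which side is y+: z up -> fit rigid both, det must be +1
def fit(m,c):
    mc,cc=m.mean(0),c.mean(0);U,S,V=np.linalg.svd((m-mc).T@(c-cc));R=(U@V).T
    return R,cc-R@mc,np.linalg.det(R)
for mm in(m,m*[1,-1]):
    R,t,d=fit(mm,c);print(d,t,np.arctan2(R[1,0],R[0,0]),np.abs(mm@R.T+t-c).max())
    if d>0:Rg,tg=R,t
f=lambda p,z:((B(p,z)-tg)@Rg*1e3).round(1)
print("disc",f([(229,317)],.036),B([(229,317)],.036))
print("pegs",f([(184,252),(265,357)],.066),B([(184,252),(265,357)],.066))
l=f([(153,331),(258,248),(194,380),(298,301)],.036);print("lines",l,np.arctan2(l[1]-l[0],1)[1],[np.arctan2(*(l[i+1]-l[i])[::-1]) for i in(0,2)])
print("head top",f([(680,448),(711,453),(668,560),(638,552)],.062))
print("guide",f([(433,330),(380,456),(352,297),(300,422)],.039))
print("keeper",f([(125,203),(78,325)],.039))
print("tape",f([(550,235),(610,160),(635,342),(745,235)],.036),"key",f([(350,215),(440,205),(305,130),(465,45)],.01),"bolt",f([(180,98)],.03))
print("coil top?",B([(300,600),(440,548),(580,600)],.08))
E
python3 m.py
```

```text
1.0 [ 0.62030523 -0.15128488] 1.15263042918428 0.0019791251110786723
-1.0 [ 0.62030523 -0.15128488] 1.15263042918428 0.0019791251110786723
disc [[-1.   0.6]] [[ 0.61934724 -0.15198317]]
pegs [[ 19.5 -12.5]
 [-23.2  11.1]] [[ 0.63966419 -0.13853604]
 [ 0.60070354 -0.16796672]]
lines [[ 23.2  16.7]
 [ -0.5 -27.8]
 [  1.4  27.5]
 [-22.5 -15.2]] -1.548328198209071 [np.float64(-2.0601702906133417), np.float64(-2.081070683947803)]
head top [[-174.1  -17.8]
 [-185.   -20.5]
 [-185.4   21.1]
 [-174.5   22.7]]
guide [[-73.8 -24.7]
 [-74.2  26.4]
 [-40.9 -24.2]
 [-41.8  26.5]]
keeper [[ 52.3 -23.5]
 [ 49.5  25.9]]
tape [[-100.   -75.5]
 [-109.8 -111. ]
 [-145.   -50.6]
 [-167.6 -104.3]] key [[ -24.6  -56.6]
 [ -55.3  -74. ]
 [   5.1  -80.7]
 [ -39.3 -136.5]] bolt [[ 51.4 -70. ]]
coil top? [[ 0.5131092  -0.18108497]
 [ 0.53063404 -0.23052973]
 [ 0.51184469 -0.27936683]]
```

The crop shows the disc centre at (229,317), pegs at (184,252) and (265,357), slot lines (153,331)-(258,248), and the red head at (640..711, 448..560). The fixture fit matches the given sizes, and the slot joint reads about 1.07 rad, so I turn it clockwise to 0. Next I check the heights of the obstacles on the way.

```bash
cat > o.py <<'E'
from h import *
from scipy.optimize import least_squares
import cv2
P={}
for n in("top","side"):
    c=eyes.calibration(n);P[n]=c["intrinsics"]@c["world_to_cam"][:3]
def tri(a,b):
    X=cv2.triangulatePoints(P["top"],P["side"],np.array(a,float),np.array(b,float)).ravel();X=X[:3]/X[3]
    e=[np.linalg.norm((lambda q:q[:2]/q[2])(P[n]@np.r_[X,1])-p) for n,p in(("top",a),("side",b))]
    return X.round(3),np.round(e,1)
print("case",tri((168,184),(192,247)),tri((190,370),(437,305)))
print("handles",tri((242,26),(122,80)),tri((251,142),(210,105)),"bottle",tri((384,120),(259,123)),"carton?",tri((210,30),(2,160)))
a=np.linspace(0,2*np.pi,60)
def sil(p):
    X=np.array([[p[0]+p[2]*np.cos(t),p[1]+p[2]*np.sin(t),z,1] for t in a for z in(0,p[3])])
    o=[]
    for n in P:
        q=X@P[n].T;q=q[:,:2]/q[:,2:];o+=[*q.min(0),*q.max(0)]
    return np.array(o)
r=least_squares(lambda p:sil(p)-[219,281,368,427,371,235,550,398],[.45,-.22,.12,.06])
print("coil",r.x,r.fun.round(1))
s=env.sense();from scipy.spatial.transform import Rotation as Ro
R=Ro.from_quat(s["orientation"]).as_matrix();ps=1.1526;fx=np.array([np.cos(ps),np.sin(ps),0]);fy=np.array([-fx[1],fx[0],0]);O=np.array([.6195,-.1516,0])
print(R.round(3),"yaw",np.arctan2(fx@R[:,1],fx@R[:,0]))
for g in((-55,18,150),(-55,18,46)):
    w=O+fx*g[0]/1e3+fy*g[1]/1e3+[0,0,g[2]/1e3];print(g,w,(R.T@(w-s["eef_pos"])*100).round(2))
E
python3 o.py
```

```text
case (array([ 0.676, -0.009,  0.197]), array([1.4, 1.4])) (array([ 0.399, -0.048,  0.198]), array([1.5, 1.5]))
handles (array([ 0.868, -0.143,  0.3  ]), array([6.1, 4.7])) (array([ 0.721, -0.146,  0.295]), array([7.9, 6.2])) bottle (array([ 0.795, -0.355,  0.148]), array([0.2, 0.2])) carton? (array([ 0.975, -0.041,  0.194]), array([27.4, 22. ]))
coil [ 0.39848144 -0.19948858  0.12094794  0.07197974] [ 7.6  4.9 -2.5  1.5 -7.1 -1.3  0.6  2.4]
[[-0.945  0.327 -0.001]
 [ 0.327  0.945 -0.002]
 [-0.    -0.002 -1.   ]] yaw 1.656231120382372
(-55, 18, 150) [ 0.58071498 -0.19455023  0.15      ] [-61.24 -54.33   8.16]
(-55, 18, 46) [ 0.58071498 -0.19455023  0.046     ] [-61.24 -54.31  18.56]
```

>>> jog_arm:
  motion:
    - {"delta_pos": [0,0,-6],"yaw": 0,"grip": -1}
    - {"delta_pos": [-5,-4.4,-7],"yaw": 0.18,"grip": -1}
    - {"delta_pos": [-9,-8,-7],"yaw": 0.36,"grip": -1}
    - {"delta_pos": [-13.5,-12,-7],"yaw": 0.54,"grip": -1}
    - {"delta_pos": [-18,-16,-7],"yaw": 0.72,"grip": -1}
    - {"delta_pos": [-22.5,-20,-7],"yaw": 0.9,"grip": -1}
    - {"delta_pos": [-27,-24,-7],"yaw": 1.08,"grip": -1}
    - {"delta_pos": [-31.5,-28,-7],"yaw": 1.26,"grip": -1}
  squeeze: 60

```text
time: 1.1
eef_pos: [0.3863, 0.1504, 0.3011]
orientation: [0.717, 0.697, 0.0, -0.0]
contact_force: [1.7, 1.6, 0.9]
gripper_width: 0.0001
grasp_force: 0.0
```

```bash
cat > g.py <<'E'
from h import *
import sys
from scipy.spatial.transform import Rotation as Ro
s=env.sense();R=Ro.from_quat(s["orientation"]).as_matrix();ps=1.1526;fx=np.array([np.cos(ps),np.sin(ps),0]);fy=np.array([-fx[1],fx[0],0]);O=np.array([.6195,-.1516,0])
d=s["eef_pos"]-O
print(s["time"],"fix mm",(np.array([fx@d,fy@d,d[2]])*1e3).round(1),"yaw",np.arctan2(fx@R[:,1],fx@R[:,0]).round(4),"F",s["contact_force"].round(2),"w",s["gripper_width"],"j",s["joint_pos"].round(2))
for g in eval(sys.argv[1]):
    w=O+fx*g[0]/1e3+fy*g[1]/1e3+[0,0,g[2]/1e3];print(g,(R.T@(w-s["eef_pos"])*100).round(2))
E
python3 g.py "[(-55,18,280),(-55,18,46)]"
```

```text
1.1 fix mm [181.3 335.8 301.1] yaw 0.3907 F [1.7  1.61 0.87] w 9.781287723420228e-05 j [-0.86 -0.01  0.44  1.72  0.01  1.43 -0.44]
(-55, 18, 280) [-33.95  20.38   2.09]
(-55, 18, 46) [-33.96  20.38  25.49]
```

>>> jog_arm:
  motion:
    - {"delta_pos": [-4.5,2.7,0],"yaw": 0.1,"grip": -1}
    - {"delta_pos": [-9,5.4,0],"yaw": 0.2,"grip": -1}
    - {"delta_pos": [-13.5,8.1,0],"yaw": 0.3,"grip": -1}
    - {"delta_pos": [-18,10.8,0],"yaw": 0.39,"grip": -1}
    - {"delta_pos": [-22.5,13.5,0],"yaw": 0.39,"grip": -1}
    - {"delta_pos": [-27,16.2,0],"yaw": 0.39,"grip": -1}
    - {"delta_pos": [-31,18.6,0.5],"yaw": 0.39,"grip": -1}
    - {"delta_pos": [-34,20.4,2],"yaw": 0.39,"grip": -1}

```text
time: 2.1
eef_pos: [0.5832, -0.1944, 0.2809]
orientation: [0.837, 0.547, -0.0, 0.001]
contact_force: [0.1, 0.3, 0.4]
gripper_width: 0.0001
grasp_force: 0.0
```

```bash
python3 g.py "[(-55,18,90),(-55,18,46)]"
```

```text
2.1 fix mm [-53.9  15.8 280.9] yaw 0.0049 F [0.1  0.28 0.36] w 0.00013741750803952638 j [-0.16  0.5   0.75  1.24 -0.33  1.52  0.13]
(-55, 18, 90) [-0.09 -0.23 19.09]
(-55, 18, 46) [-0.09 -0.24 23.49]
```

>>> jog_arm:
  motion:
    - {"delta_pos": [0,-0.2,5],"yaw": 0,"grip": -1}
    - {"delta_pos": [0,-0.2,10],"yaw": 0,"grip": -1}
    - {"delta_pos": [0,-0.2,15],"yaw": 0,"grip": -1}
    - {"delta_pos": [0,-0.2,19],"yaw": 0,"grip": -1}
    - {"delta_pos": [0,-0.2,21],"yaw": 0,"grip": -1}
    - {"delta_pos": [0,-0.2,22.5],"yaw": 0,"grip": -1}
    - {"delta_pos": [0,-0.2,23.3],"yaw": 0,"grip": -1}
    - {"delta_pos": [0,-0.2,23.3],"yaw": 0,"grip": -1}

```text
time: 3.1
eef_pos: [0.5806, -0.1912, 0.0482]
orientation: [0.837, 0.548, -0.0, -0.0]
contact_force: [-0.5, -0.5, 0.2]
gripper_width: -0.0002
grasp_force: 0.0
```

```bash
python3 g.py "[(-55,18,48)]"; python3 - <<'E'
from station import eyes
import cv2
a=eyes.snapshot("top")[170:290,215:375,::-1]
cv2.imwrite("pics/t2.png",cv2.resize(a,None,fx=5,fy=5,interpolation=cv2.INTER_CUBIC))
E
```

```text
3.1 fix mm [-52.   19.4  48.2] yaw 0.0064 F [-0.52 -0.52  0.23] w -0.00023911146968587428 j [-0.15  0.67  0.66  1.59 -0.45  1.05  0.23]
(-55, 18, 48) [-0.3   0.14  0.02]
```

View pics/t2.png

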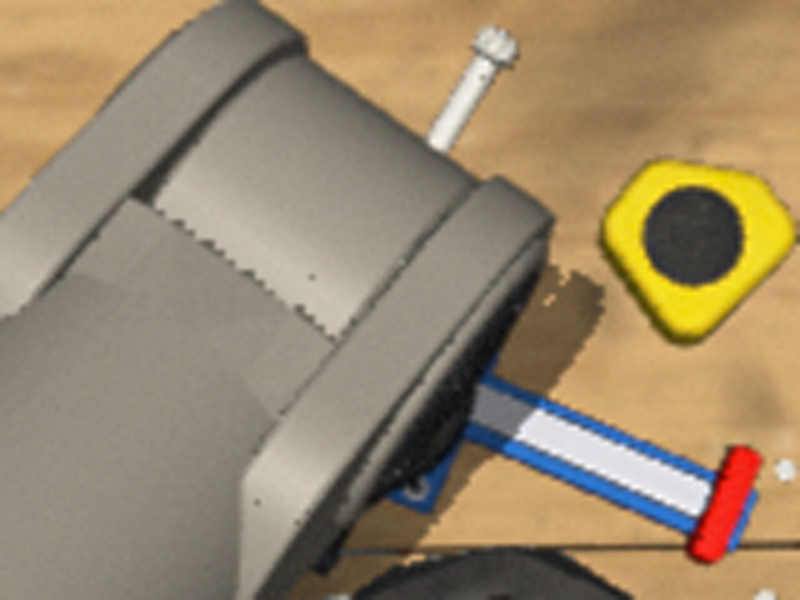

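The arm hides the fixture from above. The red head and tape look unmoved. I push +x slowly, stopping a little short.

>>> jog_arm:
  motion:
    - {"delta_pos": [0.5,0,0],"yaw": 0,"grip": -1}
    - {"delta_pos": [0.9,0,0],"yaw": 0,"grip": -1}
    - {"delta_pos": [1.3,0,0],"yaw": 0,"grip": -1}
    - {"delta_pos": [1.6,0,0],"yaw": 0,"grip": -1}
    - {"delta_pos": [1.9,0,0],"yaw": 0,"grip": -1}
    - {"delta_pos": [2.2,0,0],"yaw": 0,"grip": -1}
    - {"delta_pos": [2.5,0,0],"yaw": 0,"grip": -1}
    - {"delta_pos": [2.8,0,0],"yaw": 0,"grip": -1}

```text
time: 4.15
eef_pos: [0.5847, -0.1748, 0.0486]
orientation: [0.839, 0.545, -0.007, 0.001]
contact_force: [-13.4, -10.3, 7.5]
gripper_width: 0.0001
grasp_force: 8.4
```

```bash
python3 g.py "[(-19,18,48)]"; python3 - <<'E'
from station import eyes
import cv2
c=eyes.calibration("wrist");print(c["intrinsics"],c["world_to_cam"].round(4))
cv2.imwrite("pics/w1.png",eyes.snapshot("wrist")[:,:,::-1])
E
```

```text
4.15 fix mm [-35.4  22.3  48.6] yaw -0.0009 F [-13.36 -10.25   7.52] w 0.0001255827107549284 j [-0.18  0.67  0.67  1.58 -0.44  1.06  0.19]
(-19, 18, 48) [1.64 0.43 0.03]
[[371.64829954   0.         316.59609137]
 [  0.         371.64829954 247.09568018]
 [  0.           0.           1.        ]] [[ 0.9134 -0.407  -0.0059 -0.6043]
 [-0.3809 -0.8599  0.3397  0.0898]
 [-0.1433 -0.308  -0.9405  0.2377]
 [ 0.      0.      0.      1.    ]]
```

View pics/w1.png

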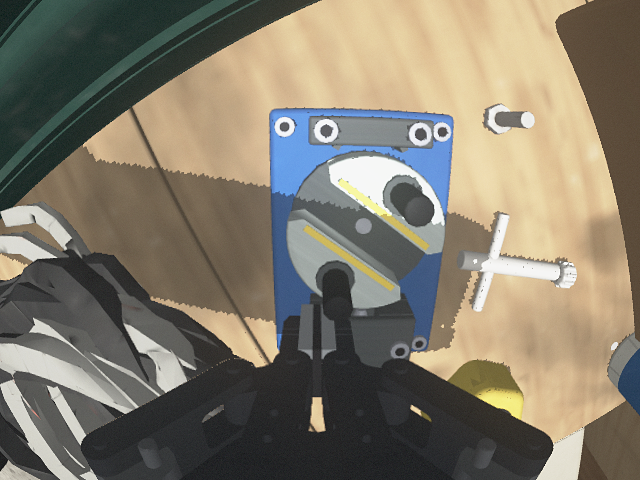

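The wrist view shows the fingers (about 320,330) meeting the peg at (337,290) with a corner on its left (+y) side. The force passes through the axis, so the disc has not turned. I back off and shift to -y.

>>> jog_arm:
  motion:
    - {"delta_pos": [-1,0,0],"yaw": 0,"grip": -1}
    - {"delta_pos": [-2,0,0],"yaw": 0,"grip": -1}
    - {"delta_pos": [-2.8,0,0],"yaw": 0,"grip": -1}
    - {"delta_pos": [-2.8,0.5,0],"yaw": 0,"grip": -1}
    - {"delta_pos": [-2.8,1.1,0],"yaw": 0,"grip": -1}
    - {"delta_pos": [-2.8,1.1,0],"yaw": 0,"grip": -1}
    - {"delta_pos": [-2.8,1.1,0],"yaw": 0,"grip": -1}
    - {"delta_pos": [-2.8,1.1,0],"yaw": 0,"grip": -1}

```text
time: 5.2
eef_pos: [0.5906, -0.1954, 0.0482]
orientation: [0.837, 0.548, -0.0, -0.0]
contact_force: [0.3, -0.5, 0.3]
gripper_width: 0.0001
grasp_force: 0.0
```

```bash
python3 g.py "[(-38,10,48),(-34,14,48),(-29,18,48),(-23,21,48),(-17,22,48)]"
```

```text
5.2 fix mm [-51.8   8.6  48.2] yaw 0.0065 F [ 0.32 -0.48  0.33] w 0.00011240814658043998 j [-0.13  0.69  0.66  1.55 -0.46  1.06  0.23]
(-38, 10, 48) [ 1.38 -0.13  0.02]
(-34, 14, 48) [ 1.78 -0.53  0.02]
(-29, 18, 48) [ 2.28 -0.93  0.02]
(-23, 21, 48) [ 2.89 -1.22  0.02]
(-17, 22, 48) [ 3.49 -1.32  0.02]
```

>>> jog_arm:
  motion:
    - {"delta_pos": [0.7,0.1,0],"yaw": 0,"grip": -1}
    - {"delta_pos": [1.2,0.1,0],"yaw": 0,"grip": -1}
    - {"delta_pos": [1.5,-0.1,0],"yaw": 0,"grip": -1}
    - {"delta_pos": [1.8,-0.35,0],"yaw": 0,"grip": -1}
    - {"delta_pos": [2.1,-0.6,0],"yaw": 0,"grip": -1}
    - {"delta_pos": [2.4,-0.8,0],"yaw": 0,"grip": -1}
    - {"delta_pos": [2.7,-1.0,0],"yaw": 0,"grip": -1}
    - {"delta_pos": [2.9,-1.1,0],"yaw": 0,"grip": -1}

```text
time: 6.2
eef_pos: [0.5896, -0.1659, 0.0483]
orientation: [0.837, 0.547, -0.002, -0.001]
contact_force: [-3.9, -3.1, 2.6]
gripper_width: 0.0001
grasp_force: 2.6
```

```bash
python3 g.py "[(-17,22,48)]"; python3 - <<'E'
from station import eyes
import cv2
cv2.imwrite("pics/w2.png",eyes.snapshot("wrist")[:,:,::-1])
E
```

```text
6.2 fix mm [-25.2  21.5  48.3] yaw 0.0047 F [-3.9  -3.08  2.57] w 7.315719486471351e-05 j [-0.19  0.67  0.66  1.58 -0.45  1.05  0.18]
(-17, 22, 48) [ 0.82 -0.05  0.03]
```

View pics/w2.png

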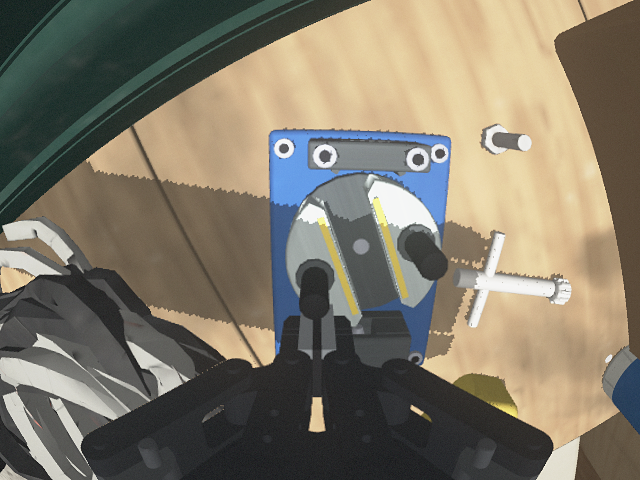

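The wrist view shows the disc turning: yellow lines (323,220)-(356,315) and (376,198)-(407,302), peg at (315,280). About 20° is left. I'll work out the angle from the lines.

```bash
cat > wf.py <<'E'
from h import *
import sys
def wb(px,z,c):
    K=c["intrinsics"];T=c["world_to_cam"];C=-T[:3,:3].T@T[:3,3]
    v=(np.array(px,float)-K[:2,2])/K[0,0];th=np.linalg.norm(v,axis=1)
    d=np.c_[v/th[:,None]*np.sin(th)[:,None],np.cos(th)]@T[:3,:3]
    return C+d*((z-C[2])/d[:,2])[:,None]
ps=1.1526;fx=np.array([np.cos(ps),np.sin(ps)]);M=np.array([fx,[-fx[1],fx[0]]])
if __name__=="__main__":
    c=eyes.calibration("wrist")
    for px,z in eval(sys.argv[1]):
        q=(wb(px,z,c)[:,:2]-[.6195,-.1516])@M.T*1e3
        print(q.round(1).tolist(),"dir",[np.arctan(*((q[i+1]-q[i])[::-1][:1]/(q[i+1]-q[i])[:1])).round(3) for i in range(0,len(q)-1,2)])
E
python3 wf.py "[([(356,315),(323,220),(407,302),(376,198)],.036),([(361,246),(361,246)],.036),([(284,148),(439,153)],.012)]" 2>/dev/null
```

```text
[[-27.2, 3.6], [19.3, 19.9], [-20.4, -20.6], [29.3, -2.6]] dir [np.float64(0.337), np.float64(0.348)]
[[7.6, 3.0], [7.6, 3.0]] dir [np.float64(nan)]
[[48.5, 38.4], [48.1, -37.4]] dir [np.float64(1.565)]
```

>>> jog_arm:
  motion:
    - {"delta_pos": [0.15,0,0],"yaw": 0,"grip": -1}
    - {"delta_pos": [0.3,0,0],"yaw": 0,"grip": -1}
    - {"delta_pos": [0.45,0,0],"yaw": 0,"grip": -1}
    - {"delta_pos": [0.6,-0.1,0],"yaw": 0,"grip": -1}
    - {"delta_pos": [0.7,-0.1,0],"yaw": 0,"grip": -1}
    - {"delta_pos": [0.8,-0.1,0],"yaw": 0,"grip": -1}
    - {"delta_pos": [0.8,-0.1,0],"yaw": 0,"grip": -1}
    - {"delta_pos": [0.8,-0.1,0],"yaw": 0,"grip": -1}

```text
time: 7.25
eef_pos: [0.5949, -0.1563, 0.0482]
orientation: [0.837, 0.548, 0.0, -0.0]
contact_force: [-2.6, -1.1, -0.5]
gripper_width: -0.0003
grasp_force: 1.1
```

```bash
python3 g.py "[(-17,22,48)]"; python3 - <<'E'
from station import eyes
import cv2
a=eyes.snapshot("wrist")[120:380,240:480,::-1]
cv2.imwrite("pics/w3.png",cv2.resize(a,None,fx=2.25,fy=2.25,interpolation=cv2.INTER_CUBIC))
E
```

```text
7.25 fix mm [-14.3  20.6  48.2] yaw 0.0067 F [-2.59 -1.12 -0.46] w -0.0002899270794180809 j [-0.2   0.67  0.66  1.58 -0.46  1.05  0.17]
(-17, 22, 48) [-0.27 -0.15  0.02]
```

View pics/w3.png

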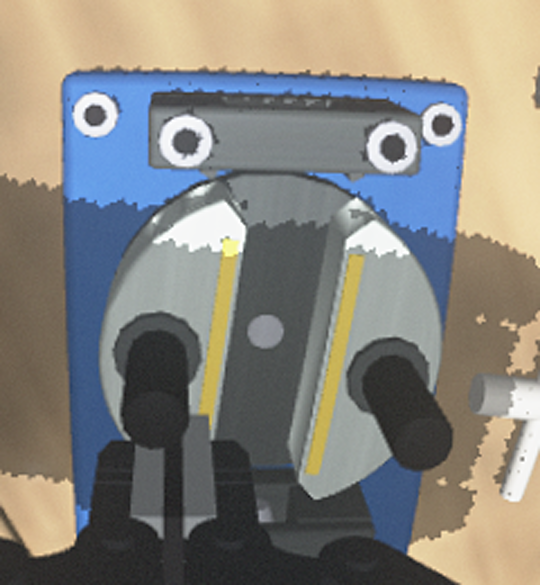

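The crop shows the slot now leaning slightly the other way: lines (231,245)-(206,410) and (356,257)-(313,472).

```bash
python3 - <<'E'
from wf import *
c=eyes.calibration("wrist")
f=lambda p:[((x+.5)/2.25-.5+240,(y+.5)/2.25-.5+120) for x,y in p]
for p,z in(([(206,410),(231,245),(313,472),(356,257)],.036),([(95,115),(442,124)],.012),([(185,140),(392,148)],.042)):
    q=(wb(f(p),z,c)[:,:2]-[.6195,-.1516])@M.T*1e3;print(q.round(1).tolist(),[np.arctan2(*(q[i+1]-q[i])[::-1]).round(3) for i in range(0,len(q),2)])
E
```

```text
[[-9.8, 14.4], [25.8, 10.3], [-25.2, -9.4], [23.6, -14.5]] [np.float64(-0.114), np.float64(-0.104)]
[[47.7, 38.3], [47.5, -38.0]] [np.float64(-1.575)]
[[47.1, 19.5], [46.5, -18.5]] [np.float64(-1.587)]
```

Joint is about -0.10, inside the 0.15 tolerance but marginal, so I nudge peg_b to about 0 in the same way.

>>> jog_arm:
  motion:
    - {"delta_pos": [-1.0,0,0],"yaw": 0,"grip": -1}
    - {"delta_pos": [-2.2,0.3,0],"yaw": 0,"grip": -1}
    - {"delta_pos": [-2.5,1.5,0],"yaw": 0,"grip": -1}
    - {"delta_pos": [-2.5,2.9,0],"yaw": 0,"grip": -1}
    - {"delta_pos": [-2.5,4.0,0],"yaw": 0,"grip": -1}
    - {"delta_pos": [-2.5,4.5,0],"yaw": 0,"grip": -1}
    - {"delta_pos": [-2,4.5,0],"yaw": 0,"grip": -1}
    - {"delta_pos": [-1.5,4.5,0],"yaw": 0,"grip": -1}

```text
time: 8.3
eef_pos: [0.6296, -0.1879, 0.0482]
orientation: [0.837, 0.548, 0.0, -0.0]
contact_force: [-0.1, 0.9, 0.2]
gripper_width: -0.0001
grasp_force: 0.0
```

```bash
python3 g.py "[(-17.5,-23,48)]"
```

```text
8.3 fix mm [-29.1 -24.   48.2] yaw 0.0065 F [-0.11  0.94  0.19] w -8.178935910203236e-05 j [-0.13  0.75  0.65  1.44 -0.47  1.12  0.19]
(-17.5, -23, 48) [ 1.16 -0.09  0.02]
```

>>> jog_arm:
  motion:
    - {"delta_pos": [0.3,0,0],"yaw": 0,"grip": -1}
    - {"delta_pos": [0.5,0,0],"yaw": 0,"grip": -1}
    - {"delta_pos": [0.7,0,0],"yaw": 0,"grip": -1}
    - {"delta_pos": [0.9,0,0],"yaw": 0,"grip": -1}
    - {"delta_pos": [1.0,0,0],"yaw": 0,"grip": -1}
    - {"delta_pos": [1.1,0,0],"yaw": 0,"grip": -1}
    - {"delta_pos": [1.2,0,0],"yaw": 0,"grip": -1}
    - {"delta_pos": [1.2,0,0],"yaw": 0,"grip": -1}

```text
time: 9.3
eef_pos: [0.6341, -0.179, 0.0483]
orientation: [0.837, 0.547, -0.001, 0.001]
contact_force: [-0.9, -2.2, -0.7]
gripper_width: -0.0
grasp_force: 1.4
```

```bash
python3 g.py "[(-17,-23,48)]"; python3 - <<'E'
from station import eyes
import cv2
a=eyes.snapshot("wrist")[120:380,220:480,::-1]
cv2.imwrite("pics/w4.png",cv2.resize(a,None,fx=2.25,fy=2.25,interpolation=cv2.INTER_CUBIC))
E
```

```text
9.3 fix mm [-19.1 -24.5  48.3] yaw 0.0052 F [-0.9  -2.24 -0.72] w -3.9727147778380686e-05 j [-0.14  0.75  0.65  1.43 -0.47  1.12  0.17]
(-17, -23, 48) [ 0.22 -0.15  0.03]
```

View pics/w4.png

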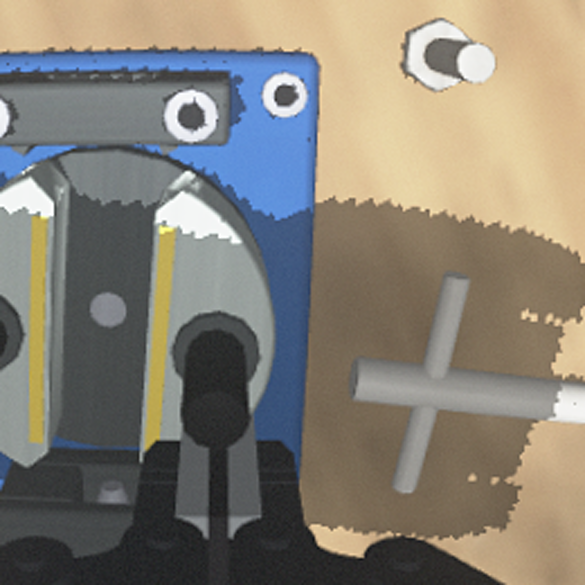

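The crop shows the lines almost square to the keeper: (38,218)-(37,442) and (167,230)-(150,445).

```bash
python3 - <<'E'
from wf import *
c=eyes.calibration("wrist")
f=lambda p:[((x+.5)/2.25-.5+220,(y+.5)/2.25-.5+120) for x,y in p]
p=[(37,442),(38,218),(150,445),(167,230)]
q=(wb(f(p),.036,c)[:,:2]-[.6195,-.1516])@M.T*1e3;print(q.round(1).tolist(),[np.arctan2(*(q[i+1]-q[i])[::-1]).round(3) for i in range(0,len(q),2)])
E
python3 g.py "[(-60,-24,130),(-60,0,130),(-230,0,130),(-230,0,34)]"
```

```text
[[-23.0, 15.1], [26.4, 11.2], [-23.1, -9.4], [24.0, -13.9]] [np.float64(-0.078), np.float64(-0.094)]
9.35 fix mm [-19.  -24.6  48.4] yaw 0.0053 F [-0.87 -3.25 -0.68] w -2.3639332333686658e-05 j [-0.14  0.75  0.65  1.43 -0.47  1.12  0.17]
(-60, -24, 130) [-4.11 -0.08 -8.16]
(-60, 0, 130) [-4.1  -2.48 -8.16]
(-230, 0, 130) [-21.1   -2.57  -8.14]
(-230, 0, 34) [-21.08  -2.57   1.46]
```

>>> jog_arm:
  motion:
    - {"delta_pos": [0.1,0,0],"yaw": 0,"grip": -1}
    - {"delta_pos": [0.15,0,0],"yaw": 0,"grip": -1}
    - {"delta_pos": [0.2,0,0],"yaw": 0,"grip": -1}
    - {"delta_pos": [0.2,0,0],"yaw": 0,"grip": -1}
    - {"delta_pos": [0.2,0,0],"yaw": 0,"grip": -1}
    - {"delta_pos": [0.2,0,0],"yaw": 0,"grip": -1}
    - {"delta_pos": [-1.0,0,0],"yaw": 0,"grip": -1}
    - {"delta_pos": [-2.5,0,-2],"yaw": 0,"grip": -1}

```text
time: 10.35
eef_pos: [0.6226, -0.1985, 0.0668]
orientation: [0.836, 0.548, -0.001, -0.003]
contact_force: [-0.1, 0.2, 0.0]
gripper_width: -0.0003
grasp_force: 0.0
```

```bash
cat > ang.py <<'E'
from wf import *
import cv2
c=eyes.calibration("wrist");im=eyes.snapshot("wrist")
h=cv2.cvtColor(im,cv2.COLOR_RGB2HSV);m=cv2.inRange(h,(20,130,90),(34,255,255))
n,l,st,ce=cv2.connectedComponentsWithStats(m)
for i in range(1,n):
    if st[i,4]<60: continue
    y,x=np.where(l==i);q=(wb(np.c_[x,y],.036,c)[:,:2]-[.6195,-.1516])@M.T*1e3
    if np.abs(q).max()>60: continue
    v=cv2.fitLine(q.astype(np.float32),cv2.DIST_HUBER,0,.01,.01).ravel();print(st[i,4],q.mean(0).round(1),"ang",np.arctan(v[1]/v[0]).round(3),"len",np.ptp(q[:,0]).round(1))
E
python3 ang.py; python3 g.py "[(-60,0,130),(-230,0,130),(-230,0,34)]"
```

```text
305 [-8.5 12.7] ang 0.058 len 31.9
240 [-10.8 -12.6] ang 0.058 len 25.6
10.4 fix mm [-46.7 -25.3  71.8] yaw 0.0034 F [-0.38 -2.71  2.25] w -0.00026738169199349795 j [-0.11  0.72  0.66  1.42 -0.46  1.15  0.2 ]
(-60, 0, 130) [-1.33 -2.52 -5.82]
(-230, 0, 130) [-18.33  -2.58  -5.79]
(-230, 0, 34) [-18.32  -2.6    3.81]
```

Joint is about 0.05, which is good. Now I go behind the head.

>>> jog_arm:
  motion:
    - {"delta_pos": [-1,-0.5,-4],"yaw": 0,"grip": -1}
    - {"delta_pos": [-3,-2.5,-6],"yaw": 0,"grip": -1}
    - {"delta_pos": [-7,-2.5,-6],"yaw": 0,"grip": -1}
    - {"delta_pos": [-11,-2.5,-6],"yaw": 0,"grip": -1}
    - {"delta_pos": [-15,-2.5,-6],"yaw": 0,"grip": -1}
    - {"delta_pos": [-18.5,-2.5,-6],"yaw": 0,"grip": -1}
    - {"delta_pos": [-18.5,-2.5,-6],"yaw": 0,"grip": -1}
    - {"delta_pos": [-18.5,-2.5,-6],"yaw": 0,"grip": -1}

```text
time: 11.4
eef_pos: [0.5281, -0.3596, 0.1291]
orientation: [0.837, 0.548, 0.001, 0.0]
contact_force: [0.4, 0.9, 0.1]
gripper_width: 0.0
grasp_force: 0.0
```

```bash
python3 ang.py; python3 g.py "[(-230,0,36),(-205,0,36)]";  python3 - <<'E'
from station import eyes
import cv2
cv2.imwrite("pics/w5.png",eyes.snapshot("wrist")[:,:,::-1])
E
```

```text
11.45 fix mm [-226.2   -1.1  128.7] yaw 0.0079 F [-0.2   0.74 -0.06] w -0.00029244767558592237 j [ 0.14  0.64  0.7   1.42 -0.42  1.24  0.47]
(-230, 0, 36) [-0.4  -0.11  9.27]
(-205, 0, 36) [ 2.1  -0.1   9.28]
```

View pics/w5.png

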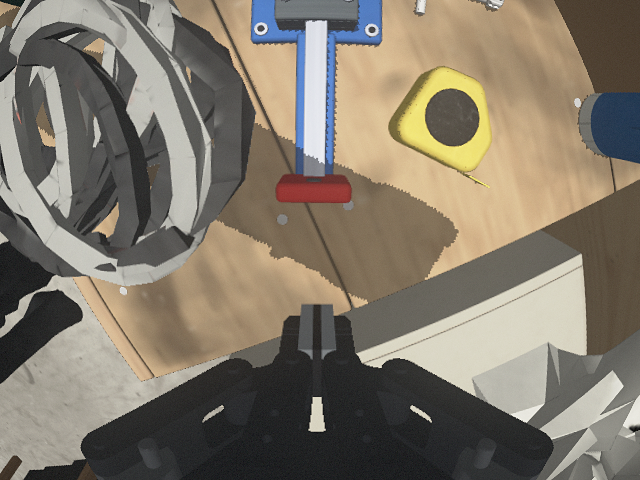

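The view shows the red head centred at (314,188), in line with the fingers at (317,320). Tape, key and bolt look undisturbed. I descend behind the head.

>>> jog_arm:
  motion:
    - {"delta_pos": [0.7,-0.15,2],"yaw": 0,"grip": -1}
    - {"delta_pos": [1.3,-0.15,4],"yaw": 0,"grip": -1}
    - {"delta_pos": [1.3,-0.15,5.5],"yaw": 0,"grip": -1}
    - {"delta_pos": [1.3,-0.15,7],"yaw": 0,"grip": -1}
    - {"delta_pos": [1.3,-0.15,8.2],"yaw": 0,"grip": -1}
    - {"delta_pos": [1.3,-0.15,9],"yaw": 0,"grip": -1}
    - {"delta_pos": [1.3,-0.15,9.2],"yaw": 0,"grip": -1}
    - {"delta_pos": [1.3,-0.15,9.2],"yaw": 0,"grip": -1}

```text
time: 12.5
eef_pos: [0.5315, -0.348, 0.0366]
orientation: [0.837, 0.547, 0.0, 0.0]
contact_force: [-0.1, 0.2, 0.1]
gripper_width: 0.0002
grasp_force: 0.0
```

```bash
python3 g.py "[(-197,0.5,37),(-97,0.5,37)]"
```

```text
12.5 fix mm [-215.2    0.7   36.6] yaw 0.006 F [-0.09  0.17  0.07] w 0.00022626212450041244 j [ 0.14  0.72  0.66  1.52 -0.48  1.06  0.5 ]
(-197, 0.5, 37) [ 1.82  0.03 -0.04]
(-97, 0.5, 37) [11.82  0.09 -0.05]
```

>>> jog_arm:
  motion:
    - {"delta_pos": [0.7,0,0],"yaw": 0,"grip": -1}
    - {"delta_pos": [1.3,0,0],"yaw": 0,"grip": -1}
    - {"delta_pos": [1.8,0,0],"yaw": 0,"grip": -1}
    - {"delta_pos": [2.3,0,0],"yaw": 0,"grip": -1}
    - {"delta_pos": [2.9,0,0],"yaw": 0,"grip": -1}
    - {"delta_pos": [3.5,0,0],"yaw": 0,"grip": -1}
    - {"delta_pos": [4.1,0,0],"yaw": 0,"grip": -1}
    - {"delta_pos": [4.7,0,0],"yaw": 0,"grip": -1}

```text
time: 13.5
eef_pos: [0.5503, -0.3047, 0.0366]
orientation: [0.837, 0.547, -0.0, 0.0]
contact_force: [-1.6, -3.0, 1.8]
gripper_width: -0.0
grasp_force: 1.5
```

```bash
python3 g.py "[(-97,0.5,37)]"; python3 ang.py
```

```text
13.5 fix mm [-168.     1.    36.6] yaw 0.006 F [-1.56 -2.99  1.84] w -2.6745705186856886e-06 j [ 0.06  0.71  0.66  1.54 -0.48  1.05  0.43]
(-97, 0.5, 37) [ 7.1   0.09 -0.05]
```

>>> jog_arm:
  motion:
    - {"delta_pos": [0.5,0,0],"yaw": 0,"grip": -1}
    - {"delta_pos": [1.0,0,0],"yaw": 0,"grip": -1}
    - {"delta_pos": [1.5,0,0],"yaw": 0,"grip": -1}
    - {"delta_pos": [2.0,0,0],"yaw": 0,"grip": -1}
    - {"delta_pos": [2.5,0,0],"yaw": 0,"grip": -1}
    - {"delta_pos": [3.0,0,0],"yaw": 0,"grip": -1}
    - {"delta_pos": [3.5,0,0],"yaw": 0,"grip": -1}
    - {"delta_pos": [4.0,0,0],"yaw": 0,"grip": -1}

```text
time: 14.55
eef_pos: [0.5664, -0.268, 0.0364]
orientation: [0.837, 0.547, -0.0, 0.0]
contact_force: [-1.3, -4.9, 3.9]
gripper_width: 0.0003
grasp_force: 2.0
```

```bash
python3 g.py "[(-97,0.5,37)]"; python3 ang.py
```

```text
14.55 fix mm [-127.9    1.3   36.4] yaw 0.0061 F [-1.26 -4.86  3.85] w 0.0003431137275436869 j [-0.01  0.71  0.66  1.55 -0.48  1.05  0.36]
(-97, 0.5, 37) [ 3.09  0.1  -0.06]
```

>>> jog_arm:
  motion:
    - {"delta_pos": [0.5,0,0],"yaw": 0,"grip": -1}
    - {"delta_pos": [1.0,0,0],"yaw": 0,"grip": -1}
    - {"delta_pos": [1.5,0.05,0],"yaw": 0,"grip": -1}
    - {"delta_pos": [2.0,0.05,0],"yaw": 0,"grip": -1}
    - {"delta_pos": [2.4,0.1,0],"yaw": 0,"grip": -1}
    - {"delta_pos": [2.8,0.1,0],"yaw": 0,"grip": -1}
    - {"delta_pos": [3.1,0.1,0],"yaw": 0,"grip": -1}
    - {"delta_pos": [3.4,0.1,0],"yaw": 0,"grip": -1}

```text
time: 15.6
eef_pos: [0.5793, -0.2401, 0.0363]
orientation: [0.837, 0.547, -0.002, 0.001]
contact_force: [-3.3, -8.7, 1.8]
gripper_width: -0.0004
grasp_force: 4.8
```

```bash
python3 g.py "[(-97,0.5,37)]"; python3 ang.py
```

```text
15.6 fix mm [-97.2   0.8  36.3] yaw 0.0047 F [-3.35 -8.65  1.81] w -0.0003586083190480171 j [-0.06  0.71  0.66  1.55 -0.47  1.05  0.31]
(-97, 0.5, 37) [ 0.02  0.03 -0.07]
```

>>> jog_arm:
  motion:
    - {"delta_pos": [0.2,0,0],"yaw": 0,"grip": -1}
    - {"delta_pos": [0.4,0,0],"yaw": 0,"grip": -1}
    - {"delta_pos": [0.6,0,0],"yaw": 0,"grip": -1}
    - {"delta_pos": [0.7,0,0],"yaw": 0,"grip": -1}
    - {"delta_pos": [0.7,0,0],"yaw": 0,"grip": -1}
    - {"delta_pos": [0.7,0,0],"yaw": 0,"grip": -1}
    - {"delta_pos": [0.7,0,0],"yaw": 0,"grip": -1}
    - {"delta_pos": [0.7,0,0],"yaw": 0,"grip": -1}

```text
time: 16.65
eef_pos: [0.5793, -0.2402, 0.0365]
orientation: [0.839, 0.545, -0.005, 0.004]
contact_force: [-4.6, -13.5, -0.5]
gripper_width: -0.0
grasp_force: 7.4
```

```bash
python3 g.py "[(-97,0.5,37)]"
```

```text
16.65 fix mm [-97.3   0.8  36.5] yaw -0.0004 F [ -4.59 -13.54  -0.48] w -1.9904647855637658e-05 j [-0.07  0.71  0.67  1.55 -0.47  1.05  0.3 ]
(-97, 0.5, 37) [ 0.03  0.03 -0.05]
```

Hard stop at the expected home (-97 = -86 - 11 mm). I back away straight, then up.

>>> jog_arm:
  motion:
    - {"delta_pos": [-1,0,0],"yaw": 0,"grip": -1}
    - {"delta_pos": [-2.5,0,0],"yaw": 0,"grip": -1}
    - {"delta_pos": [-5,0,0],"yaw": 0,"grip": -1}
    - {"delta_pos": [-8,0,0],"yaw": 0,"grip": -1}
    - {"delta_pos": [-10,0,-4],"yaw": 0,"grip": -1}
    - {"delta_pos": [-12,0,-9],"yaw": 0,"grip": -1}
    - {"delta_pos": [-12,0,-14],"yaw": 0,"grip": -1}
    - {"delta_pos": [-12,0,-14],"yaw": 0,"grip": -1}

```text
time: 17.65
eef_pos: [0.5381, -0.3418, 0.1811]
orientation: [0.836, 0.548, 0.003, 0.004]
contact_force: [0.5, -0.2, 0.6]
gripper_width: 0.0002
grasp_force: 0.0
```

```bash
python3 g.py "[]"; python3 ang.py; python3 - <<'E'
from station import eyes
import cv2,numpy as np
w=eyes.snapshot("wrist")[:300,160:560,::-1];t=eyes.snapshot("top")[170:290,225:385,::-1]
cv2.imwrite("pics/fin.png",np.hstack([w,cv2.resize(t,(400,300),interpolation=cv2.INTER_CUBIC)]))
E
```

```text
17.65 fix mm [-206.8   -2.9  181.1] yaw 0.0077 F [ 0.45 -0.21  0.59] w 0.00021524689685562394 j [ 0.1   0.59  0.73  1.36 -0.39  1.33  0.42]
```

View pics/fin.png

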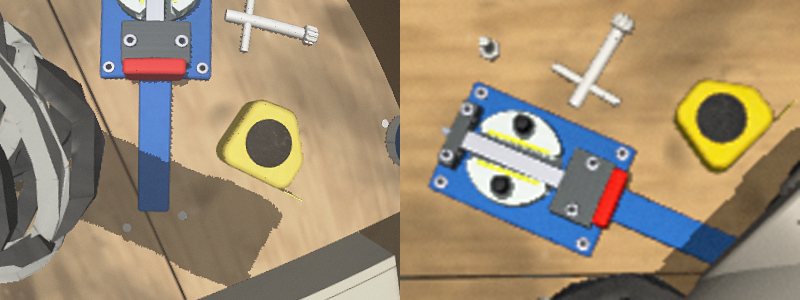

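The final view shows the bar through the disc and keeper, with its nose out at (447,132). The red head is against the guide, and the tape, key and bolt are unmoved.

```bash
python3 -c "
from station import env
print(env.close_job())"
```

```text
the job is handed in; nothing more can be done
None
```

The job is handed in at about 18 s: the disc is aligned, the bar is through the slot and keeper with its head against the guide, the loose items look unmoved, and the arm is clear.

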